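# Find the clear weep gap with the nail file

## Task

One of the two drain gaps under the niche's sill is jammed with grout out of sight. Holding the steel nail file as a feeler, gently slide its blade into the gaps until you find the one it fits, and leave it there, in up to its handle; then mark the jammed gap for scouring by pushing the pumice block along the table, without lifting it, square up against the sill so that it covers that gap. Leave the other things where they are.

Things in the scene. Friction and masses are not known exactly. Their poses are not given: they have to be found in the camera images.
- niche: Blue cement wall with a niche, fixed, at a new place and yaw each run. Origin on the table in the plane of the wall face, midway between the gaps; x into the wall, y left, z up. White stone sill: front flush with the wall face, 46 mm high, 90 mm deep, 460 mm long, wall 75 mm high behind it and 105 mm beside it. Two identical gaps in its front, 140 mm either side of the origin.
- gap_left (a point): Mouth of the left (+y) upright gap: on its centre line in the sill's face, 18 mm above the table; x straight into the gap, y left, z up. 8 mm wide, 36 mm high from the table up, 90 mm deep; dark bevelled mouth, open at the top, 24 mm wide at the face narrowing to 8 mm at 14 mm deep. In one gap, left or right, hidden grout stops a blade 32 mm from the face; the other is clear.
- gap_right (a point): The same for the right (-y) gap, 280 mm from the left one along the face.
- file_grip (a point): Centre of the red handle of the loose steel nail file (90 g), which lies with its blade on edge; x along it to the blade, z up. Handle 100 mm long, 26 wide (y), 30 high, centre 15 mm above the table. The blade starts 50 mm ahead of this point: 70 mm long, 4 mm thick (y), 18 mm high, on the centre line, its lower edge 6 mm above the table.
- file_tip (a point): Middle of the blade's end, 120 mm ahead of the handle's centre; same axes.
- pumice_mid (a point): Centre of the loose grey pumice block, 88 mm (x) by 100 mm (y) by 45 mm high, 170 to 340 g, flat on the table in front of the sill between the two gaps, too wide to grasp; z up. Its x axis starts within 0.3 rad of the gaps' x axis.
- hairbrush: Bystander: blue plastic hairbrush, 190 mm long (x) by 58 mm wide, 32 mm high, on the table; origin under its middle. It and the file lie one on each side of the pumice block, either way round.
- soap_dish: Bystander: white ceramic soap dish with soap, 70 x 110 mm, 29 mm high, on the middle of the sill's top; origin under its centre.
- cup: Bystander: glass toothbrush cup, 60 mm across, 100 mm high, on one end of the sill's top, origin under its centre.
- shampoo: Bystander: closed pink shampoo bottle, 54 mm across, 158 mm high, on the other end of the sill's top, origin under its centre.
Mind the look-alikes: they are no part of the job. What is shaped like the part that bears pumice_mid but green or orange is not meant.

How it is judged:
By the outcome, as a careful person would: the job done as asked, in the order asked, and still so for the second after the job is handed in, with the robot touching nothing.
It also fails if it takes over 72 s, if anything falls off the work surface, if the arm or the gripper's body presses on something with over 40 N, if the wrist force passes 120 N, or if a joint passes its speed limit or range.

## Robot

A 6-joint arm with a two-finger parallel gripper is mounted at the origin on the work surface. World frame = base frame: x ahead of the robot, y to its left, z up, the work surface at z = 0. Lengths are in m, angles in rad, forces in N, time in s.
With the tool pointing down it reaches from about 0.275 to 0.825 m from the base axis. Payload 4.9 kg.
Tool frame: the origin (TCP) lies midway between the tips of the shut fingers; the grasp point (between the pads) lies 19 mm behind it (grip_point_offset is the distance from the TCP to the grasp point, in m); z points along the fingers, x is the direction in which the jaws open and shut, and the axes are right-handed (so a half turn about z gives the same grasp; the last joint's range is limited). The gripper opens to 85 mm and grips with 20 to 120 N. Pads are 22 mm wide; open, the fingers measure 114 mm over their backs; the gripper's body (76 mm by 85 mm) begins 54 mm behind the grasp point. The pads swing forward as they close: fully open they stand 13 mm farther back than shut.
Start: joints at [1.045, 0.326, -0.193, 1.052, 0, 1.437], TCP at [0.21, 0.508, 0.231] pointing down, gripper open.
Joint ranges: [-2.65, 2.65], [-0.97, 1.79], [-1.3, 1.35], [-1.93, 2.1], [-1.47, 1.37], [-3.14, 3.14]. Speed limits (rad/s): [2.57, 2.57, 3.14, 3.14, 3.14, 3.14].

## Interface

Orientations are given as a rotation vector (axis times angle).
In Python, from cell import * gives the robot as it stands. Calls block until the motion is done:
- movep(position, orientation): joint-space move of the TCP to a pose.
- move_l(position, velocity=0.15, rot=None, until_force=None): straight line of the TCP; rot=None keeps the orientation; velocity is the mean speed in m/s. With until_force (N) it stops when the force on the tool has changed by that much, and returns True; else False.
- set_joints(angles): joint-space move.
- let_go() and grab(newtons=None): open the fingers fully, or close them until they stop; newtons is the grip in N (None keeps the last).
- sleep(seconds).
- ik(position, orientation): joint angles nearest the present ones, or None.
- get_state(): the state.
- grab_frame(name): name is "side" or "top"; returns a dict with "img" (384x512x3 uint8, red, green, blue), "fx", "fy", "cx", "cy" (pixels), "k1" (the pictures are not rectified: a ray, as slopes to the right and down, at radius r is drawn at 1 + k1 r^2 times it, then the intrinsics apply), "cam_to_world" (4x4, takes a point from camera to world coordinates). Camera axes: x right, y down, z forward; pixel columns grow to the right and rows downward; lengths in m; the calibration is good to about 2 mm. A picture is of the moment at which its call begins. There is no depth.
A pose or a line that the arm cannot do raises MotionError and nothing moves.
- sign_off(): hands the job in, once; it reports no verdict.
Trained networks look in the newest picture that a camera, given by its name, has taken for a name from the list of things; names that differ only in an ending like _2 or _b are one class to them, and where a whole thing is asked for, a point or a joint stands for the part that bears it (a point fixed in the world has none). Each returns a list of dicts, best first, with "score" (0 to 1); they miss things now and then, are a little off and sometimes report something else, mostly with a low value. They report only what shows in the picture. A call takes as long as a camera call. They do not tell look-alikes from the thing itself.
- spot_in(camera, name): "centre" ([column, row] in pixels, amid what is visible of it).
- silhouettes(camera, name): "mask" (384x512 bool, what is visible of it) and "centre" ([column, row] in pixels, amid what is visible of it).
- tip_of(camera, name): "centre" ([column, row] in pixels: a listed point, or the origin of a listed thing).
The state is a dict: "clock": time; "q": joint angles; "joint_velocities": joint speeds; "tau": joint torques, N m; "position": TCP position; "eef_rot": TCP orientation; "contact_force": force on the tool from outside, world axes, zero at the start; "wrist_torque": the same for the moment, N m; "finger_gap": opening from 0.0 (shut) to 1.0 (fully open).
Only numpy, scipy, OpenCV 4.12 (cv2) and the standard library are available. Lean on these libraries where they do the work, as an engineer would, in place of code of your own. Each camera call takes 0.05 s, during which the arm holds its last target. There are 200 camera calls.

## Working session

There is one attempt and no reset: what is moved stays moved. The work goes in short steps, each a Python script; the robot and the scene stay as the last script left them, time stands still between calls to the robot, and variables do not carry over. Pictures are saved under pics/ and viewed, about 8 in all and at most 12, crops included, and the job is handed in when it is done.

```bash
mkdir -p pics; ls; cat > h.py <<'E'
from cell import *
import numpy as np, cv2
from scipy.spatial.transform import Rotation as R
def ray(f,px):
    d=np.array([(px[0]-f["cx"])/f["fx"],(px[1]-f["cy"])/f["fy"]]); u=d.copy()
    for _ in range(20): u=d/(1+f["k1"]*(u@u))
    T=np.array(f["cam_to_world"]); return T[:3,3],T[:3,:3]@np.array([u[0],u[1],1.])
def at_z(f,px,z):
    o,d=ray(f,px); return o+d*(z-o[2])/d[2]
def proj(f,p):
    T=np.array(f["cam_to_world"]); c=T[:3,:3].T@(np.array(p)-T[:3,3]); u=c[:2]/c[2]
    u=u*(1+f["k1"]*(u@u)); return np.array([u[0]*f["fx"]+f["cx"],u[1]*f["fy"]+f["cy"]])
def save(f,n): cv2.imwrite("pics/"+n,cv2.cvtColor(f["img"],cv2.COLOR_RGB2BGR))
def down(yaw): # tool z down, tool x (jaw direction) at angle yaw in world
    x=np.array([np.cos(yaw),np.sin(yaw),0]); z=np.array([0,0,-1.]); return R.from_matrix(np.c_[x,np.cross(z,x),z]).as_rotvec()
E
python3 - <<'E'
from h import *
s=get_state(); print(s)
Z=dict(niche=0,gap_left=.018,gap_right=.018,file_grip=.015,file_tip=.015,pumice_mid=.0225,hairbrush=0,soap_dish=.046,cup=.046,shampoo=.046)
ims=[]
for c in("top","side"):
    f=grab_frame(c); ims.append(f["img"]); print(c,f["fx"],f["k1"],np.round(f["cam_to_world"],3).tolist())
    for n,z in Z.items():
        for r in tip_of(c,n)[:3]: print(n,np.round(r["centre"],1),round(r["score"],2),np.round(at_z(f,r["centre"],z),3))
    save(f,c+"0.png")
E
```

```text
pics
{'clock': 0.0, 'q': array([ 1.04478194e+00,  3.26959719e-01, -1.93641295e-01,  1.05200517e+00,
       -2.33667289e-05,  1.43658007e+00]), 'joint_velocities': array([-0.0004121 , -0.00012413,  0.00214468, -0.00052865, -0.00068475,
       -0.00048889]), 'tau': array([-1.90947787e-03, -4.43407130e+01,  2.62437755e+01,  1.55235763e-02,
       -3.77585802e-04, -5.31938973e-07]), 'position': array([0.20970934, 0.50778235, 0.23047144]), 'eef_rot': array([ 2.61067249e+00,  1.74609725e+00, -2.53652497e-03]), 'contact_force': array([-0.81882257, -0.17145601,  0.17328913]), 'wrist_torque': array([ 0.03037496, -0.00296188, -0.03395202]), 'finger_gap': 1.008192426450919}
top 413.61871588911714 -0.1144828009571573 [[-0.004, -0.996, 0.09, 0.437], [-1.0, 0.002, -0.026, 0.027], [0.026, -0.09, -0.996, 1.143], [0.0, 0.0, 0.0, 1.0]]
niche [268.7 153.9] 0.77 [ 0.654 -0.039  0.   ]
gap_left [215.4 158.4] 0.69 [0.638 0.109 0.018]
gap_left [259.  200.7] 0.39 [ 0.521 -0.01   0.018]
gap_right [318.  159.6] 0.89 [ 0.635 -0.174  0.018]
file_grip [160.7 216.5] 0.66 [0.479 0.258 0.015]
file_grip [339.4 136.7
[... 486 characters left out ...]
0, 1.0]]
niche [216.5 202. ] 0.67 [ 0.634 -0.016  0.   ]
gap_left [181.5 232.1] 0.74 [0.647 0.116 0.018]
gap_right [242.7 162. ] 0.86 [ 0.634 -0.168  0.018]
file_grip [221.8 318.1] 0.88 [0.481 0.259 0.015]
file_grip [153.8 311.7] 0.67 [0.593 0.295 0.015]
file_tip [153.8 310. ] 0.83 [0.595 0.292 0.015]
pumice_mid [380.2 183.2] 0.98 [ 0.285 -0.22   0.022]
pumice_mid [334.4 278. ] 0.76 [0.324 0.107 0.022]
pumice_mid [257.6 209.3] 0.72 [ 0.526 -0.009  0.022]
hairbrush [322. 159.] 0.61 [ 0.45  -0.296  0.   ]
soap_dish [198.5 175.6] 0.63 [ 0.691 -0.038  0.046]
cup [149.6 222.9] 0.75 [0.703 0.142 0.046]
shampoo [235.1 139.7] 0.63 [ 0.68  -0.22   0.046]
shampoo [147.7 224.5] 0.59 [0.704 0.147 0.046]
```

View pics/top0.png

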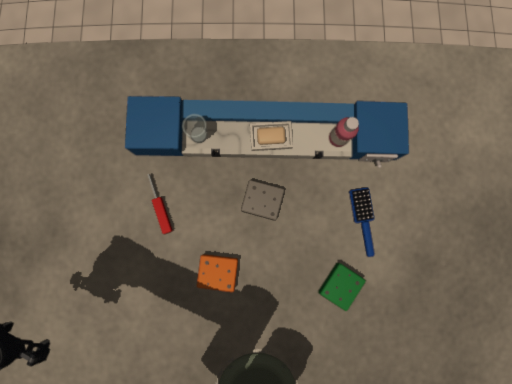

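View pics/side0.png

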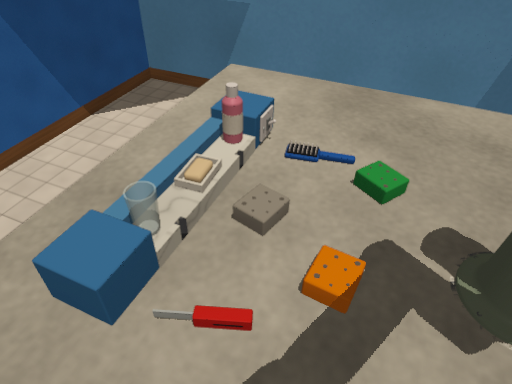

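Grey block at top (263,199) is the pumice. The orange (218,272) and green (342,286) blocks are look-alikes. The red file is at (160,210), with its blade pointing to the wall. Next I'll fit the poses and confirm with a crop.

```bash
cat >> h.py <<'E'
from scipy.optimize import minimize
def corners(p,dx,dy,z0,z1):
    c,s=np.cos(p[2]),np.sin(p[2]); return [(p[0]+c*a-s*b,p[1]+s*a+c*b,z) for a in(-dx/2,dx/2) for b in(-dy/2,dy/2) for z in(z0,z1)]
def fitbox(fm,p0,dx,dy,z0,z1,S=4):
    """fm: list of (frame,mask); IoU fit of box silhouette (x,y,yaw)"""
    big=[(f,cv2.resize(m.astype(np.uint8),None,fx=S,fy=S,interpolation=cv2.INTER_LINEAR)) for f,m in fm]
    def cost(p):
        t=0
        for f,m in big:
            h=cv2.convexHull(np.array([(proj(f,c)+.5)*S for c in corners(p,dx,dy,z0,z1)],np.float32)).round().astype(np.int32)
            g=np.zeros_like(m); cv2.fillConvexPoly(g,h,1); t+=1-(g&m).sum()/max(1,(g|m).sum())
        return t/len(big)
    r=None
    for k in range(3):
        b=p0 if r is None else r.x
        r=minimize(cost,b,method="Nelder-Mead",options=dict(initial_simplex=np.array([b,b+[.012,0,0],b+[0,.012,0],b+[0,0,.15]]),xatol=1e-4,fatol=1e-4))
    return r.x,r.fun
def mask_near(c,name,px):
    ms=[m for m in silhouettes(c,name) if np.hypot(*(np.array(m["centre"])-px))<25]
    return ms[0]["mask"] if ms else None
def block(p0,cams=("top","side")):
    fm=[]
    for c in cams:
        f=grab_frame(c); m=mask_near(c,"pumice_mid",proj(f,[p0[0],p0[1],.0225]))
        if m is not None: fm.append((f,m))
    return fitbox(fm,np.array(p0),.088,.1,0,.045)+(len(fm),)
def redmask(f,px,rad=45):
    h=cv2.cvtColor(f["img"],cv2.COLOR_RGB2HSV); m=((h[...,0]<8)|(h[...,0]>172))&(h[...,1]>150)&(h[...,2]>50)
    yy,xx=np.mgrid[:384,:512]; return m&(np.hypot(xx-px[0],yy-px[1])<rad)
E
python3 - <<'E'
from h import *
print("block",block([.527,-.015,-.15]))
fm=[]
for c in("top","side"):
    f=grab_frame(c); m=redmask(f,proj(f,[.481,.259,.015])); fm.append((f,m)); print(m.sum())
    print([fitbox([(f,m)],np.array([.481,.259,.2]),.1,.026,0,.03)])
print("file",fitbox(fm,np.array([.481,.259,.2]),.1,.026,0,.03))
t=fm[0][0]["img"]; s=fm[1][0]["img"]
a=cv2.resize(t[130:230,140:340],None,fx=4,fy=4,interpolation=cv2.INTER_CUBIC)[:400]
b=cv2.resize(s[140:250,150:350],None,fx=4,fy=4,interpolation=cv2.INTER_CUBIC)[:200]
cv2.imwrite("pics/crop1.png",cv2.cvtColor(np.vstack([a,b]),cv2.COLOR_RGB2BGR))
b=cv2.resize(s[140:265,140:300],None,fx=4,fy=4,interpolation=cv2.INTER_CUBIC)
cv2.imwrite("pics/crop2.png",cv2.cvtColor(b,cv2.COLOR_RGB2BGR))
E
```

```text
block (array([ 0.5230914 , -0.01720296, -0.25475344]), np.float64(0.07230706037350326), 2)
376
[(array([0.48306179, 0.25584466, 0.30150347]), np.float64(0.1535698893837092))]
1223
[(array([0.48049806, 0.25620607, 0.34184746]), np.float64(0.1395369388476494))]
file (array([0.48121668, 0.25619866, 0.3271289 ]), np.float64(0.14856858779303705))
```

View pics/crop1.png

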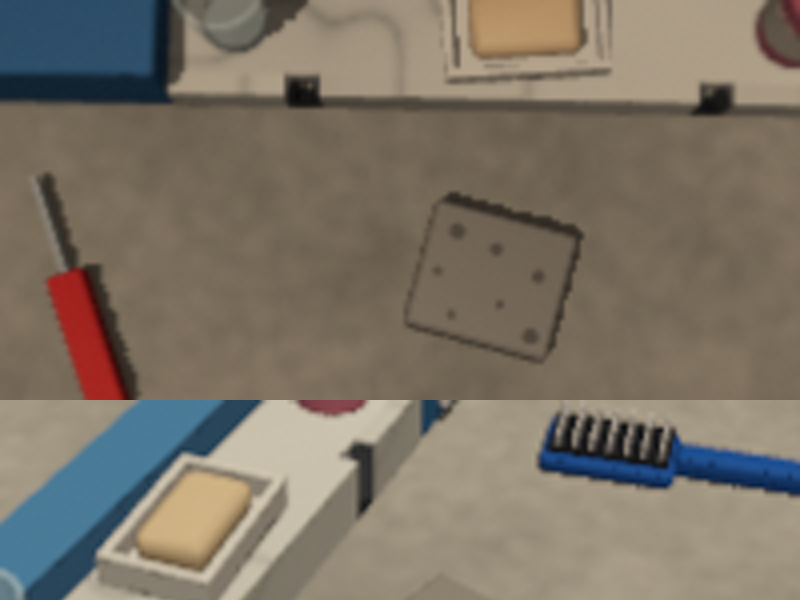

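View pics/crop2.png

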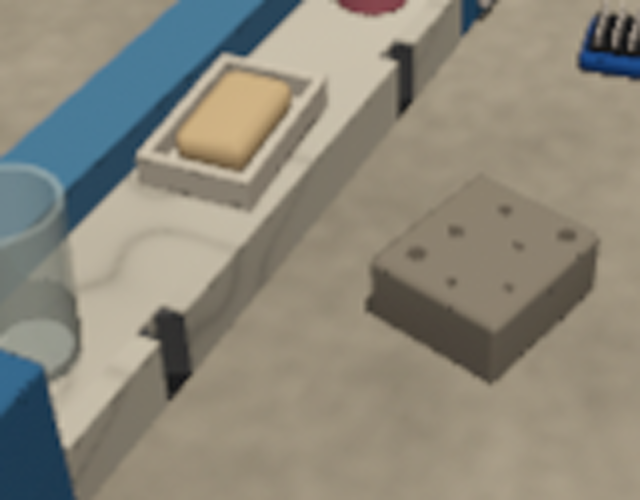

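```bash
cat >> h.py <<'E'
def nichefit(p0,S=6):
    data=[]
    for c in("top","side"):
        f=grab_frame(c); g=f["img"].max(2).astype(np.uint8); g=cv2.resize(g,None,fx=S,fy=S,interpolation=cv2.INTER_CUBIC)
        for sy in(.14,-.14):
            q=(proj(f,loc(p0,[.005,sy,.03]))+.5)*S; yy,xx=np.mgrid[:g.shape[0],:g.shape[1]]
            data.append((f,sy,((g<70)&(np.hypot(xx-q[0],yy-q[1])<16*S)).astype(np.uint8)))
    def ious(p):
        o=[]
        for f,sy,m in data:
            P=lambda L:np.array([(proj(f,loc(p,(a,sy+b,z)))+.5)*S for a,b,z in L]).round().astype(np.int32)
            g=np.zeros_like(m); cv2.fillPoly(g,[P([(0,-.012,0),(0,.012,0),(0,.012,.046),(0,-.012,.046)])],1)
            cv2.fillPoly(g,[P([(0,-.012,.046),(0,.012,.046),(.014,.004,.046),(.014,-.004,.046)])],1)
            o.append((g&m).sum()/max(1,(g|m).sum()))
        return np.array(o)
    b=np.array(p0)
    for k in range(3):
        r=minimize(lambda p:1-ious(p).mean(),b,method="Nelder-Mead",options=dict(initial_simplex=np.array([b,b+[.01,0,0],b+[0,.01,0],b+[0,0,.05]]),xatol=1e-4,fatol=1e-4)); b=r.x
    return b,ious(b)
def loc(p,v):
    c,s=np.cos(p[2]),np.sin(p[2]); return np.array([p[0]+c*v[0]-s*v[1],p[1]+s*v[0]+c*v[1],v[2]])
E
python3 - <<'E'
from h import *
n,i=nichefit([.638,-.03,.0]); print(n,i)
print(loc(n,[0,.14,.018]),loc(n,[0,-.14,.018]))
# grasp file: 12mm behind its handle centre
f=np.array([.4812,.2562,.322])
g=loc(f,[-.012,0,0]); print(g)
for y in(f[2]+np.pi/2,f[2]-np.pi/2):
    for z in(.1,.002): 
        q=ik([g[0],g[1],z],down(y)); print(y,z,None if q is None else np.round(q,2))
for sy in(.14,-.14):
    for y in(n[2]+np.pi/2,n[2]-np.pi/2):
        t=loc(n,[-.062,sy,.005]); q=ik(t,down(y)); print(sy,y,None if q is None else np.round(q,2))
E
```

```text
[ 0.64364913 -0.03143544 -0.01497507] [0.74600574 0.76580264 0.78139197 0.66654753]
[0.64574556 0.10854887 0.018     ] [ 0.6415527  -0.17141974  0.018     ]
[0.46981675 0.25240243 0.        ]
1.8927963267948966 0.1 [ 0.35  0.42 -0.42  0.73  0.    0.03]
1.8927963267948966 0.002 [ 0.35  0.56 -0.5   0.51  0.    0.03]
-1.2487963267948965 0.1 [ 0.35  0.42 -0.42  0.73 -0.   -3.11]
-1.2487963267948965 0.002 [ 0.35  0.56 -0.5   0.51 -0.   -3.11]
0.14 1.5558212613580198 [ 0.06  0.64 -0.33  0.6   0.    0.08]
0.14 -1.5857713922317733 [ 0.06  0.64 -0.33  0.6   0.   -3.07]
-0.14 1.5558212613580198 [-0.41  0.65 -0.3   0.62  0.   -0.39]
-0.14 -1.5857713922317733 [-0.41  0.65 -0.3   0.62  0.    2.75]
```

```bash
python3 - <<'E'
from h import *
f=np.array([.4812,.2562,.322]); g=loc(f,[-.012,0,0]); o=down(f[2]+np.pi/2)
movep([g[0],g[1],.12],o)
move_l([g[0],g[1],.002],.12,until_force=8)
print(get_state()["position"],get_state()["contact_force"])
grab(40); s=get_state(); print(s["finger_gap"],s["position"],s["contact_force"])
move_l([g[0],g[1],.03],.1)
s=get_state(); print(s["finger_gap"],s["position"],s["contact_force"],s["clock"])
a=grab_frame("side"); b=grab_frame("top"); u=proj(a,[.5,.26,.03]).astype(int); v=proj(b,[.5,.26,.03]).astype(int)
cr=lambda f,u:cv2.resize(f["img"][max(0,u[1]-60):u[1]+60,max(0,u[0]-60):u[0]+60],(400,400),interpolation=cv2.INTER_CUBIC)
cv2.imwrite("pics/gr.png",cv2.cvtColor(np.hstack([cr(a,u),cr(b,v)]),cv2.COLOR_RGB2BGR)); print(u,v)
for c,fr in(("side",a),("top",b)):
    for r in tip_of(c,"file_tip"): print(c,r["centre"],r["score"],at_z(fr,r["centre"],.043))
E
```

```text
[0.47039887 0.25272877 0.00263768] [ 0.71533058  0.05460831 -0.02556338]
0.29923990093581604 [0.47017083 0.2525473  0.00238639] [-0.25267907  0.51635837  3.80069788]
0.2936542681447112 [0.46996752 0.25241296 0.03004016] [ 0.232722   -0.33799774 -1.4984486 ] 5.0667
[211 309] [159 208]
side [149.3, 304.5] 0.74 [0.59354494 0.29920545 0.043     ]
top [144.6, 171.8] 0.63 [0.59769195 0.29816751 0.043     ]
```

View pics/gr.png

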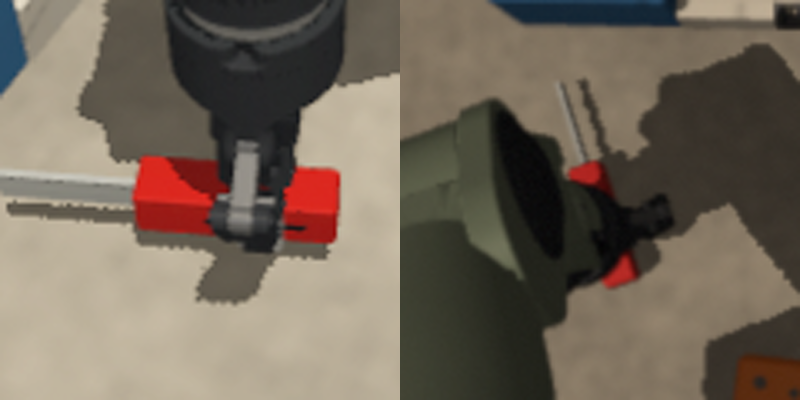

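```bash
cat >> h.py <<'E'
N=np.array([.6436,-.0314,-.0150]); GO=.132  # niche; tip ahead of TCP
def cropsave(pts,n,w=45):
    o=[]
    for c in("side","top"):
        f=grab_frame(c); u=proj(f,pts).astype(int); o.append(cv2.resize(f["img"][max(0,u[1]-w):u[1]+w,max(0,u[0]-w):u[0]+w],(400,400),interpolation=cv2.INTER_CUBIC))
    cv2.imwrite("pics/"+n,cv2.cvtColor(np.hstack(o),cv2.COLOR_RGB2BGR))
def tipmeas(z):
    for c in("side","top"):
        f=grab_frame(c)
        for nm in("file_tip","gap_left","gap_right"):
            for r in tip_of(c,nm)[:2]:
                p=at_z(f,r["centre"],z if nm=="file_tip" else .018); d=p[:2]-N[:2]; c_,s_=np.cos(N[2]),np.sin(N[2])
                print(c,nm,np.round(r["centre"],1),round(r["score"],2),"niche xy",np.round([c_*d[0]+s_*d[1],-s_*d[0]+c_*d[1]],4))
E
python3 - <<'E'
from h import *
o=down(N[2]+np.pi/2)
t=loc(N,[-GO-.015,.14,.03]); move_l(t,.15,rot=o)
t[2]=.006; move_l(t,.1); s=get_state(); print(s["position"],s["finger_gap"],s["contact_force"],s["clock"])
tipmeas(.0187); cropsave(loc(N,[-.03,.14,.02]),"atleft.png")
E
```

```text
[0.4979615  0.11128081 0.00555419] 0.29637121046961357 [-0.04971548 -0.16726997 -1.27310655] 6.775
side file_tip [191.1 231.8] 0.74 niche xy [-0.017  0.139]
side gap_left [185. 232.] 0.82 niche xy [-0.0054  0.1443]
top gap_right [316.9 159.4] 0.71 niche xy [-0.006 -0.14 ]
```

View pics/atleft.png

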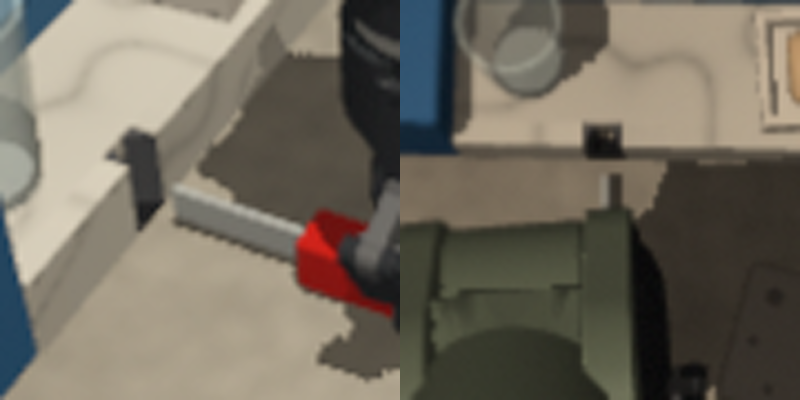

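The blade tip at crop (606,180) lines up with the notch centre at (603,140). I'll insert it gently.

```bash
cat >> h.py <<'E'
def nxy(p): 
    d=np.array(p)[:2]-N[:2]; return np.round([np.cos(N[2])*d[0]+np.sin(N[2])*d[1],-np.sin(N[2])*d[0]+np.cos(N[2])*d[1]],4)
def probe(sy,z=.006,d0=-.015,d1=.072,F=6,v=.04):
    h=move_l(loc(N,[d1-GO,sy,z]),v,until_force=F); s=get_state()
    print("hit",h,"tip niche",nxy(s["position"])+[GO,0],"F",np.round(s["contact_force"],1),np.round(s["wrist_torque"],2),"gap",round(s["finger_gap"],3),s["clock"]); return h
E
python3 - <<'E'
from h import *
probe(.14)
E
```

```text
hit True tip niche [0.0312 0.1399] F [-0.1  0.4 -1. ] [ 0.05  0.   -0.02] gap 0.297 8.5083
```

```bash
python3 - <<'E'
from h import *
move_l(loc(N,[.018-GO,.14,.006]),.05); probe(.14,F=8,v=.04)
move_l(loc(N,[-.02-GO,.14,.006]),.08)
t=loc(N,[-.02-GO,.14,.006]); t[2]=.075; move_l(t,.15)   # lift clear above block
t=loc(N,[-.02-GO,-.14,.075]); move_l(t,.18)
t[2]=.006; move_l(t,.12); move_l(loc(N,[-.015-GO,-.14,.006]),.1)
s=get_state(); print(nxy(s["position"])+[GO,0],s["position"],s["finger_gap"],s["clock"])
tipmeas(.0187); cropsave(loc(N,[-.03,-.14,.02]),"atright.png")
E
```

```text
hit True tip niche [0.0311 0.1399] F [ 0.2 -0.1 -1.9] [-0.01  0.08  0.03] gap 0.296 9.5167
[-0.0138 -0.1404] [ 0.49567815 -0.16959373  0.00682688] 0.29420776996094716 13.5833
side file_tip [245.5 161.9] 0.84 niche xy [-0.0143 -0.1397]
side gap_left [181.8 231.2] 0.8 niche xy [0.002  0.1451]
side gap_left [148.1 227.5] 0.5 niche xy [0.0724 0.1657]
side gap_right [244.4 161.3] 0.78 niche xy [-0.0101 -0.1418]
top file_tip [317.  164.2] 0.58 niche xy [-0.0196 -0.1401]
top gap_left [216.3 158.7] 0.84 niche xy [-0.0084  0.1382]
top gap_right [315.5 162.3] 0.86 niche xy [-0.0142 -0.1361]
```

View pics/atright.png

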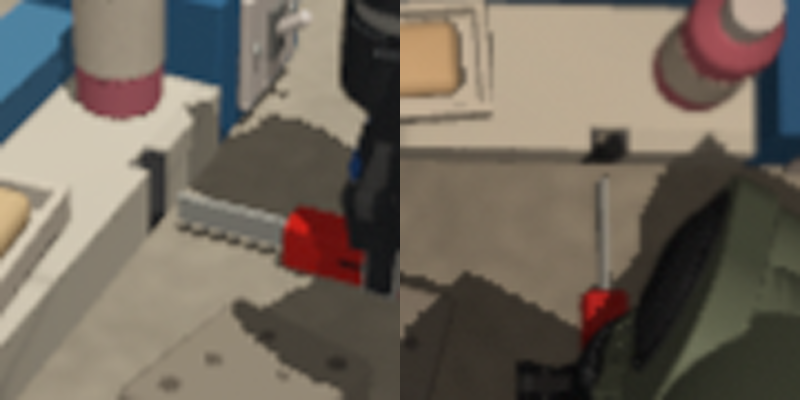

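```bash
python3 - <<'E'
from h import *
probe(-.14,F=6,d1=.076)
tipmeas(.0187)
E
```

```text
hit True tip niche [ 0.0679 -0.1396] F [ 1.2 -0.2 -1.4] [ 0.02  0.01 -0.04] gap 0.296 15.9583
side gap_left [183.2 233.3] 0.82 niche xy [-0.004  0.149]
side gap_right [241.6 161.2] 0.75 niche xy [-0.0032 -0.1391]
top gap_left [212.8 157.9] 0.92 niche xy [-0.0063  0.1479]
top gap_right [318.  161.4] 0.62 niche xy [-0.0115 -0.1431]
```

```bash
python3 - <<'E'
from h import *
probe(-.14,F=14,d1=.076,v=.02)
s=get_state(); p=s["position"].copy(); p[2]=.002; move_l(p,.04,until_force=8); print(get_state()["position"])
p=get_state()["position"].copy(); d=np.array([np.cos(N[2]),np.sin(N[2]),0])
print(move_l(p+.006*d,.02,until_force=14)); s=get_state(); print(nxy(s["position"])+[GO,0],s["contact_force"])
let_go(); s=get_state(); p=s["position"].copy(); p[2]=.16; move_l(p,.2); 
movep(loc(N,[-.25,.02,.2]),down(N[2]+np.pi/2)); print(get_state()["clock"])
print(block([.523,-.017,-.25])); cropsave(loc(N,[-.04,-.14,.02]),"inright.png")
E
```

```text
hit True tip niche [ 0.0678 -0.139 ] F [ 0.2 -0.4 -0.6] [0.03 0.03 0.01] gap 0.3 16.725
[ 0.57750084 -0.16946012  0.0025437 ]
True
[ 0.0683 -0.1388] [-2.19734044 -0.25621291  5.39527773]
19.8083
(array([ 0.52286203, -0.01745583, -0.28079769]), np.float64(0.0692516839436142), 2)
```

View pics/inright.png

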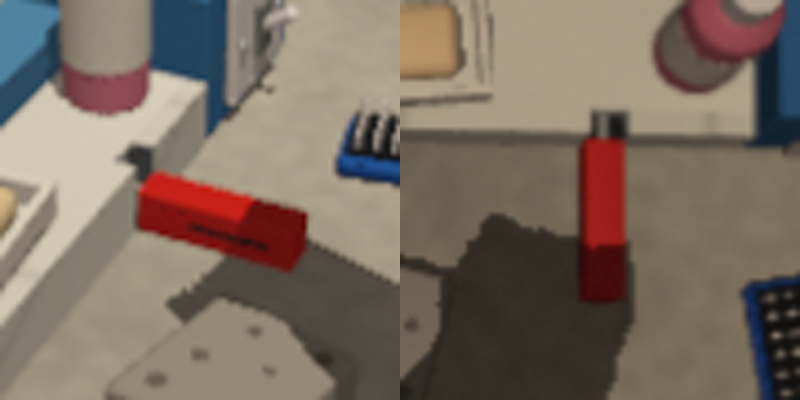

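```bash
cat >> h.py <<'E'
def rel(b): return np.r_[nxy(b),b[2]-N[2]]
def off(p,a): return loc(p,[a[0],a[1],0])[:2]
def tool(p,z=.012): # niche-frame (x,y,yaw) of pusher, jaw along its x -> world pos, rot
    return loc(N,[p[0],p[1],z]),down(N[2]+p[2])
E
python3 - <<'E'
from h import *
b=rel([.5229,-.0175,-.275]); print(b)
grab(20)
st=np.r_[off(b,[0,-.082]),b[2]]; en=np.array([-.1,.133-.061,0.])
p,o=tool(st,.12); movep(p,o); p,o=tool(st); print(move_l(p,.15,until_force=8))
c=np.r_[off(b,[0,-.062]),b[2]]; p,o=tool(c); move_l(p,.08)
p,o=tool(en); move_l(p,.06,rot=o); s=get_state(); print(s["contact_force"],s["clock"],nxy(s["position"]))
p,o=tool(en+[0,-.012,0]); move_l(p,.1); p[2]=.15; move_l(p,.2); movep(tool([-.25,.0,0],.2)[0],o)
q,e,n=block([*loc(N,[-.1,.13,0])[:2],N[2]]); print(rel(q),e,n,get_state()["clock"])
cropsave(loc(N,[-.06,.1,.02]),"push1.png",60)
E
```

```text
[-0.1209  0.0121 -0.26  ]
False
[ 0.23508288 -0.41919703  0.49122419] 25.8917 [-0.1    0.072]
[-0.0996      0.1319      0.02500648] 0.06717944389557406 2 27.9167
```

View pics/push1.png

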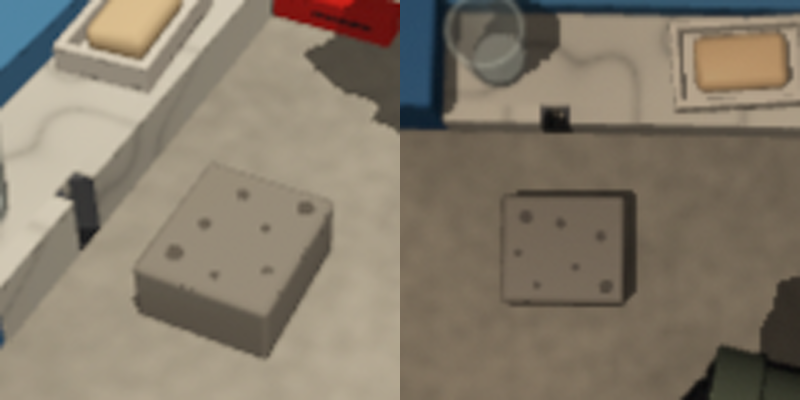

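```bash
python3 - <<'E'
from h import *
y=.133; o=down(N[2]+np.pi/2)
W=lambda x,z:loc(N,[x,y,z])
movep(W(-.185,.15),o); move_l(W(-.185,.012),.15,until_force=8)
move_l(W(-.115,.012),.08)
print(move_l(W(-.085,.012),.03,until_force=12)); s=get_state(); print(s["contact_force"],nxy(s["position"]))
print(move_l(s["position"]+.008*np.array([np.cos(N[2]),np.sin(N[2]),0]),.02,until_force=15)); s=get_state(); print(nxy(s["position"]))
move_l(W(-.15,.012),.12); move_l(W(-.15,.16),.2); movep(loc(N,[-.27,0.02,.22]),o)
q,e,n=block([*loc(N,[-.044,.133,0])[:2],N[2]]); print(rel(q),e,n,get_state()["clock"])
for c in("top","side"):
    f=grab_frame(c); save(f,c+"end.png")
a=cv2.imread("pics/sideend.png")[60:340,80:400]; b=cv2.imread("pics/topend.png")[80:360,110:430]
cv2.imwrite("pics/end.png",cv2.resize(np.vstack([a,b]),(640,600)) if 0 else np.hstack([cv2.resize(a,(400,350)),cv2.resize(b,(400,350))]))
E
```

```text
True
[-0.26137215  0.08517405 -0.25676559] [-0.0987  0.1333]
True
[-0.099   0.1333]
[-0.0419      0.1308      0.02076704] 0.08389609653546354 2 34.6667
```

View pics/end.png

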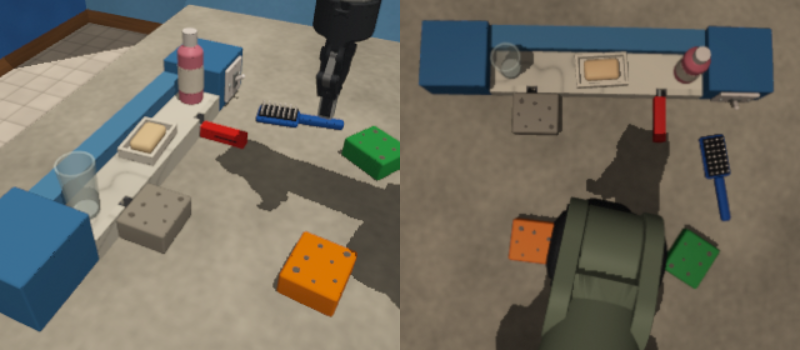

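Looks flush. As a direct check of squareness, I'll press lightly near each side of the back face and compare the depths.

```bash
python3 - <<'E'
from h import *
o=down(N[2]+np.pi/2)
movep(loc(N,[-.14,.103,.15]),o)
move_l(loc(N,[-.14,.103,.012]),.15,until_force=8)
for y in(.103,.161,.132):
    move_l(loc(N,[-.125,y,.012]),.15)
    h=move_l(loc(N,[-.088,y,.012]),.03,until_force=10); print(h,nxy(get_state()["position"]))
    move_l(loc(N,[-.125,y,.012]),.15)
move_l(loc(N,[-.14,.132,.012]),.15); move_l(loc(N,[-.14,.132,.16]),.2); movep(loc(N,[-.27,0.02,.22]),o)
q,e,n=block([*loc(N,[-.044,.133,0])[:2],N[2]]); print(rel(q),e,n,get_state()["clock"])
f=grab_frame("top"); u=proj(f,loc(N,[-.03,0,.03])).astype(int)
a=f["img"][u[1]-35:u[1]+35,u[0]-75:u[0]+75]; cv2.imwrite("pics/fin.png",cv2.cvtColor(cv2.resize(a,None,fx=5,fy=5,interpolation=cv2.INTER_CUBIC),cv2.COLOR_RGB2BGR))
E
```

```text
True [-0.0988  0.1029]
True [-0.0986  0.1609]
True [-0.0989  0.132 ]
[-0.0419      0.1312      0.00191123] 0.07946738562364047 2 43.4333
```

View pics/fin.png

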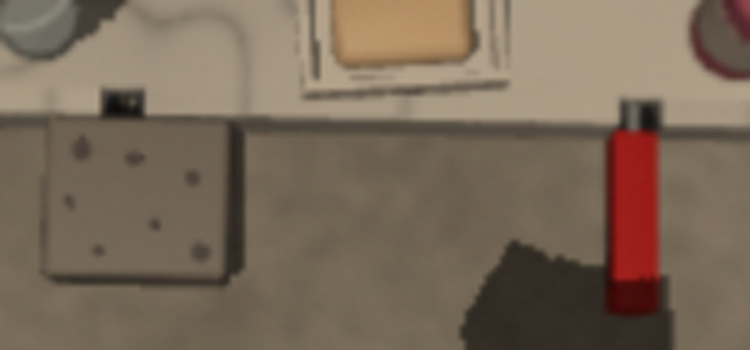

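The block sits flush and covers the left notch at crop (124,103). The file is in the right gap up to its handle, at (640,130).

```bash
python3 -c "
from cell import *
sign_off(); print(get_state()['clock'])"
```

```text
the job is handed in; nothing more can be done
the job is handed in; nothing more can be done
```

The job is done and handed in; the clock read 43 s at my last check, against the 72 s limit. I held the file as a feeler. In the left gap it stopped twice at about 31 mm, so that gap is jammed. In the right gap it went in until the handle met the face, and I left it there. I then pushed the grey pumice block along the table, first sideways and then square against the sill, over the left gap.

**Last checks:**
- **Squareness:** light presses near both sides and the middle of the block's back gave depths within 0.3 mm of each other. The camera fit put the block about 0.002 rad off square.
- **Position:** the block's centre is about 9 mm to the right of the gap's centre line, and it covers the whole mouth.
- **File depth:** the arm's reading was 68 mm against the nominal 70 mm. I put that down to measurement error, because the pictures show the handle against the sill face.
- **Other things:** the hairbrush, soap dish, cup, shampoo and the orange and green blocks look unmoved in the pictures; I did not measure them.

One block fit, taken just after the push, showed about 0.02 rad of yaw. The presses and the later fit did not bear that out.

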